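# Tilt the drawing board to the red gauge and hold it

## Robot

A 6-joint arm with a two-finger parallel gripper is mounted at the origin on the work surface. World frame = base frame: x ahead of the robot, y to its left, z up, the work surface at z = 0. Lengths are in mm, angles in rad, forces in N, time in s.
With the tool pointing down it reaches from about 350 to 875 mm from the base axis. Payload 4.2 kg.
Tool frame: the origin (TCP) lies between the finger pads; the fingertips stand 25 mm ahead of it and the grasp point (between the pads) lies 6 mm ahead of it; z points along the fingers, y is the line along which they close (so a half turn about z gives the same grasp; the last joint's range is limited). The gripper opens to 85 mm and grips with 20 to 120 N. Pads are 22 mm wide; open, the fingers measure 114 mm over their backs; the gripper's body (76 mm by 85 mm) begins 54 mm behind the grasp point. The pads swing forward as they close: fully open they stand 13 mm farther back than shut.
Start: joints at [-1.006, 0.385, 0.008, 0, -1.194, -0.259], TCP at [188.176, -595.977, 231.012] pointing down, gripper open.
Joint ranges: [-3.14, 3.14], [-1.21, 2.06], [-1.07, 1.41], [-3.16, 2.05], [-2.99, -0.16], [-3.1, 3.1]. Speed limits (rad/s): [2.79, 2.79, 3.14, 3.14, 3.14, 3.14].

## Interface

Orientations are given as a unit quaternion [x, y, z, w].
In Python, from bench import read_state, get_image, job_done gives the robot as it stands.
- The arm moves only by the tool play_rows, never from a script. Its argument "series" is a list of rows, each a list of 6 numbers: the shift along the world's x, y, z in mm, then the turn, a rotation vector about the world's x, y, z in units of 6 degrees (1.0 is 6 degrees). A call has 1 to 20 rows; each row shifts and turns the commanded pose from where the row before left it; what a row does not reach is not made up. A row lasts 1/12 s, in which the tool goes at most 41.7 mm and 7.16 degrees, less where a joint would pass 70% of its speed; a pose out of reach is approached as far as the arm can. A call is refused whole if a number of a shift passes 41.7 or a number of a turn 1, either way. A call with a gripper value outside its range is refused whole. "gripper" is the opening, from 0 (shut) to 1 (fully open), set as the call begins (left out, the last holds). The fingers move at their own pace and stop on an object; the grip force is fixed at half the most. Time passes only in rows, so rows that do not move let the fingers close. It gives the time, the measured TCP pose, the force, the opening and the grip force at its end, in the units of the state.
- read_state(): the state, without advancing time (a new reading comes with each control period).
- get_image(name): name is "scene" or "top" or "wrist"; returns a dict with "image" (400x640x3 uint8, red, green, blue), "fx", "fy", "cx", "cy" (pixels), "eye" and "rotation" of the camera in the world. Camera axes: x right, y down, z forward; pixel columns grow to the right and rows downward; lengths in mm; the calibration is good to about 2 mm. A picture is of the moment at which its call begins. There is no depth.
- job_done(): hands the job in; it is judged then, once.
The state is a dict: "clock": time; "joints": joint angles; "joint_vel": joint speeds; "joint_efforts": joint torques, N m; "position": TCP position; "ee_rot": TCP orientation; "contact_force": force on the tool from outside, world axes, zero at the start; "wrist_torque": the same for the moment, N m; "gripper_width": finger opening in mm; "grasp_force": force on a finger pad.
Only numpy, scipy, OpenCV 4.12 (cv2) and the standard library are available. Lean on these libraries where they do the work, as an engineer would, in place of code of your own. Each camera call takes 0.05 s, during which the arm holds its last target. There are 200 camera calls.

## Task

Slide the blue straightedge down the flat drawing board, towards the hinged edge, until it is fully home against its lower stops; then lift the side with the black carrying handle until the board is tilted to the same angle as the red gauge arms, and finish while still holding it there steadily for someone to fit the prop. The gripper must carry the board at the end: nothing else may prop it up. Leave the red gauge, the flask, the yellow die and the pen pot as they are.

Things in the scene. Friction and masses are not known exactly. Their poses are not given: they have to be found in the camera images.
- hinge_mid (a point): middle of the drawing board's hinge line, 52 mm above the table. Axes: x points level from the hinge towards the handle side, away from the robot; y along the hinge; z up. The flat board covers x from 3 to 225 mm, y from -165 to 165 mm, z from -6 to 6 mm of this frame
- stand: grey stand of the board, fixed to the table, 250 x 380 mm, differently placed and turned each time; origin on the table 130 mm beyond the hinge, axes as hinge_mid. An upright metal quadrant 4 mm thick stands either side at y = +-178 mm, 200 to 225 mm from the hinge line, rising to 260 mm above the table
- board (a joint): tilt of the board in rad: 0 lying flat, growing as the handle side rises about the hinge line, 1.2 at most. A wooden panel of about 0.4 to 0.85 kg; the hinge is free and the board falls shut when let go
- handle (a point): middle of the board's black carrying handle: a straight round bar 12 mm thick, 134 mm long, parallel to the hinge and 270 mm from the hinge line (52 mm above the table when flat); 39 mm clear gap between bar and board edge, nothing beneath but the table. Axes as hinge_mid but tilting with the board
- ruler (a joint): travel of the blue straightedge along the board in m: 0 at the far end by the handle, growing towards the hinge, 0.12 fully home against the lower stops. It stays where it is left; sliding it takes about 3 N
- knob (a point): centre (half-way up) of the straightedge's upright blue round knob, 26 mm in diameter, 38 mm tall, in the middle of the straightedge, a blue bar 34 mm wide across the board whose top is 21 mm below this point. The point lies 34 mm above the board's mid-plane and (190 mm minus the travel) from the hinge line
- gauge (a joint): angle in rad of the red gauge arms, in the same sense and with the same zero as the board's tilt: the angle to which the board is to be raised. Set between about 25 and 49 degrees. Stiff; not to be moved
- gauge_tip (a point): point midway between the outer ends of the two red gauge arms, 240 mm from the hinge line. The arms are straight red bars 6 x 7 mm from the hinge line outward, one each side, 187 mm from the board's middle; x axis along the arms. At the right tilt the board's side edges lie level with the arms
- flask: green glass flask with a black cap, 66 mm in diameter, 190 mm tall, standing; origin at the centre of its underside, z up. Leave alone
- die: big yellow die with red spots, a 90 mm cube; origin at the centre of its underside, z up. Leave alone
- pen_pot: clear round pot with pens, 76 mm in diameter, pot 100 mm tall, pens to 160 mm; origin at the centre of its underside, z up. Leave alone

How it is judged:
By the outcome, as a careful person would: the job done as asked, in the order asked, and still so for the second after the job is handed in, while the arm keeps its last pose, push and grip.
It also fails if it takes over 51 s, if anything falls off the work surface, if the arm or the gripper's body presses on something with over 40 N, if the wrist force passes 120 N, or if a joint passes its speed limit or range.

## Working session

There is one attempt and no reset: what is moved stays moved. The work goes in short steps, Python scripts to look and compute and a tool call to move; the robot and the scene stay as the last step left them, time stands still between calls to the robot, and variables do not carry over. Pictures are saved under pics/ and viewed, at most 10 in all, crops included, and the job is handed in when it is done.

Besides the shell and the picture viewer there is one more tool, called in YAML: its name, and indented under it one key for each argument. play_rows: Moves the arm, as the interface text tells. Its arguments: {"type":"object","properties":{"series":{"type":"array","items":{"type":"array","items":{"type":"number"}}},"gripper":{"type":"number"}},"required":["series"]}

```bash
mkdir -p pics; cat > h.py <<'E'
import numpy as np, cv2
from bench import read_state, get_image, job_done
def shot(n,f):
    d=get_image(n); cv2.imwrite('pics/'+f,d['image'][:,:,::-1]); np.save('pics/'+f+'.npy',d,allow_pickle=True); return d
def ray(d,u,v):
    r=np.array(d['rotation'],float).reshape(3,3)@np.array([(u-d['cx'])/d['fx'],(v-d['cy'])/d['fy'],1.]); return np.array(d['eye'],float),r/np.linalg.norm(r)
def onz(d,u,v,z):
    e,r=ray(d,u,v); return e+r*(z-e[2])/r[2]
def tri(*rs):
    A=np.zeros((3,3));b=np.zeros(3)
    for e,r in rs:
        P=np.eye(3)-np.outer(r,r);A+=P;b+=P@e
    return np.linalg.solve(A,b)
def proj(d,p):
    c=np.array(d['rotation'],float).reshape(3,3).T@(np.array(p)-d['eye']); return d['cx']+d['fx']*c[0]/c[2],d['cy']+d['fy']*c[1]/c[2]
def load(f): return np.load('pics/'+f+'.npy',allow_pickle=True).item()
E
python3 - <<'E'
from h import *
for n in ['scene','top']:
    d=shot(n,n+'1.png'); print(n,d['eye'],d['rotation'],d['fx'],d['cx'],d['cy'])
print(read_state())
E
```

```text
scene [961.89772786 215.72693505 875.25142656] [ 0.54943671  0.79252369 -0.22074877 -0.14592972] 364.3957217442 314.96650304956177 195.09946938393097
top [ 363.65648179   25.66040083 1022.42898525] [-0.70023493  0.7071172  -0.06728654  0.07161583] 373.89634515214505 321.08767605280264 200.13198134244115
{'clock': 0.1, 'joints': array([-1.00637573e+00,  3.85477482e-01,  6.74423821e-03, -4.79340554e-04,
       -1.19398773e+00, -2.58593004e-01]), 'joint_vel': array([ 0.00026155, -0.00275652,  0.00363211,  0.00043074, -0.00069757,
       -0.00131085]), 'joint_efforts': array([-4.91454557e-04, -3.93322241e+01,  1.88927972e+01,  4.19795573e+00,
       -2.59591034e-03,  4.70539788e-06]), 'position': array([ 188.03786973, -595.48402486,  230.01856025]), 'ee_rot': array([-1.52231126e-01,  9.88344428e-01,  9.71093048e-04, -1.80746207e-04]), 'contact_force': array([ 0.88329683, -0.00805421,  0.35874625]), 'wrist_torque': array([0.0441946 , 0.00271615, 0.01242524]), 'grasp_force': 0.0, 'gripper_width': 85.4101011541571}
```

View pics/scene1.png

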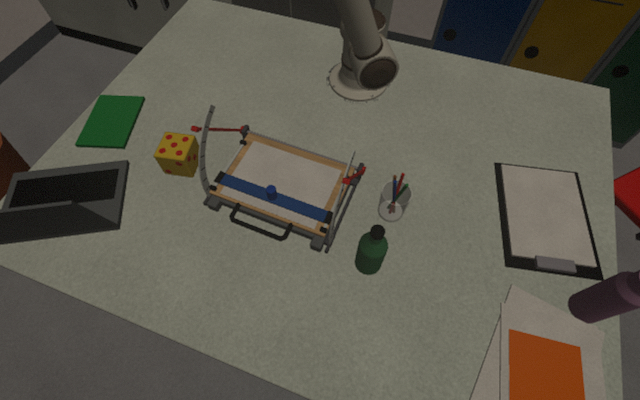

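View pics/top1.png

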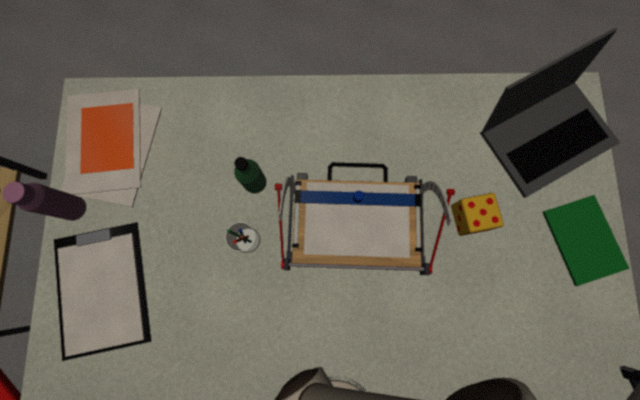

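The board lies near px (358,220) in top, knob at about (358,197), handle at (357,166), and red arm tips at (279,187) and (450,192). The rotation comes as a quaternion. I'll enlarge both views.

```bash
sed -i "s/np.array(d\['rotation'\],float).reshape(3,3)/Rotation.from_quat(d['rotation']).as_matrix()/; 1a from scipy.spatial.transform import Rotation" h.py
python3 - <<'E'
from h import *
a=load('top1.png')['image'][150:285,220:515];b=load('scene1.png')['image'][90:280,145:425]
f=lambda i,s:cv2.resize(i,None,fx=s,fy=s,interpolation=cv2.INTER_CUBIC)[:,:,::-1]
g=lambda i:np.clip(i.astype(float)*1.5,0,255).astype(np.uint8)
cv2.imwrite('pics/topc.png',g(f(a,2.7)));cv2.imwrite('pics/scenec.png',g(f(b,2.8)))
for n in['top1.png','scene1.png']:
    d=load(n);im=d['image'];hsv=cv2.cvtColor(im,cv2.COLOR_RGB2HSV)
    for nm,lo,hi in[('blue',(105,120,40),(125,255,255)),('red',(0,170,60),(6,255,255)),('red2',(174,150,60),(180,255,255))]:
        m=cv2.inRange(hsv,lo,hi);k,l,s,c=cv2.connectedComponentsWithStats(m)
        for i in range(1,k):
            if s[i,4]>8 and 100<c[i][0]<520: print(n,nm,s[i],c[i].round(1))
E
```

```text
top1.png blue [ 301  191  114   15 1228] [358.  197.9]
top1.png red [275 184   6  11  35] [277.7 187.2]
top1.png red [447 189   7  13  45] [449.7 193.3]
top1.png red [487 199   6   5  20] [489.4 200.9]
top1.png red [469 202   5   5  20] [471.  204.2]
top1.png red [481 209   5   6  23] [482.9 211.8]
top1.png red [429 215  16  58  94] [436.4 243.1]
top1.png red [492 217   6   5  24] [494.5 219. ]
top1.png red [474 221   5   5  19] [476.1 222.9]
top1.png red [281 232   2  13  13] [281.1 238. ]
top1.png red [282 249   2  19  26] [282.3 259.4]
scene1.png blue [ 220  174  108   48 1201] [274.3 197.2]
scene1.png red [191 126  10   5  34] [195.2 128.3]
scene1.png red [218 127  25   4  34] [231.4 129.1]
scene1.png red [166 135   6   4  15] [168.5 136.6]
scene1.png red [183 137   5   4  17] [184.9 138.6]
scene1.png red [171 143   6   4  18] [173.6 144.3]
scene1.png red [159 149   6   4  18] [161.8 150.3]
scene1.png red [176 151   6   4  18] [178.7 152.6]
scene1.png red [343 167  22  17  87] [352.5 176.3]
scene1.png red [397 173   7  21  32] [399.8 182.5]
```

View pics/topc.png

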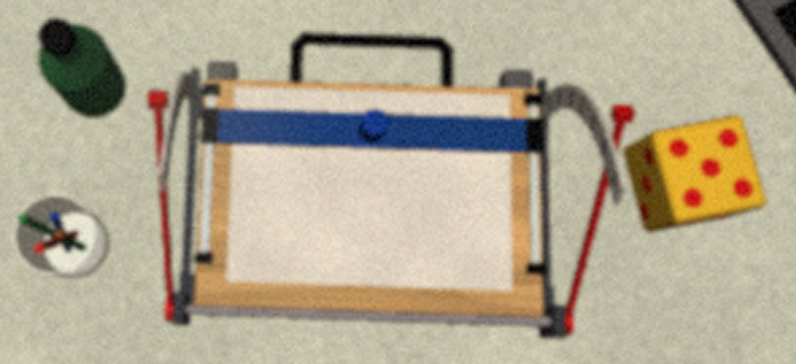

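View pics/scenec.png

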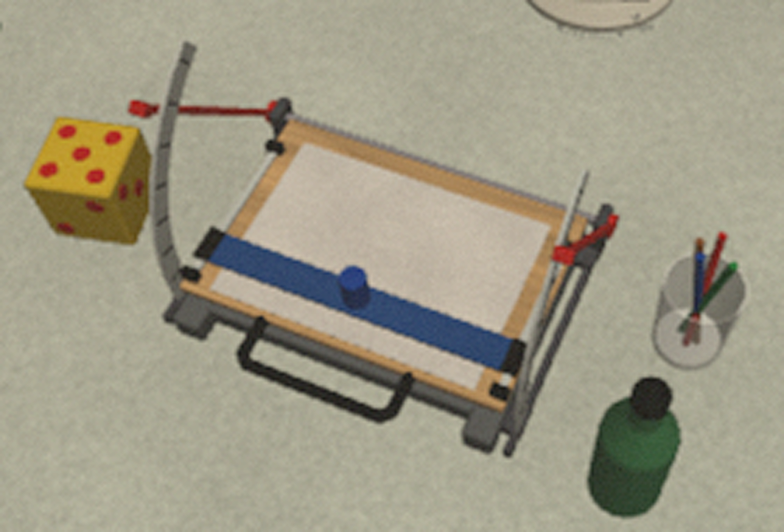

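Both views show the handle, knob and red arm tips and roots clearly. Top crop: tips (157,99) and (623,113), roots (170,312) and (569,325). Scene crop: tips (140,108) and (566,254). I'll triangulate them and refine by point reprojection.

```bash
cat > m.py <<'E'
from h import *
T=load('top1.png');S=load('scene1.png')
t=lambda x,y:(220+x/2.7-.3,150+y/2.7-.3); s=lambda x,y:(145+x/2.8-.3,90+y/2.8-.3)
tl=tri(ray(T,*t(157,99)),ray(S,*s(566,254))); tr=tri(ray(T,*t(623,113)),ray(S,*s(140,108)))
print('tips',tl,tr,np.linalg.norm(tl-tr))
h0=onz(T,*t(170,312),52);h1=onz(T,*t(569,325),52);print('hinge',h0,h1,np.linalg.norm(h0-h1))
k=tri(ray(T,*t(374,124)),ray(S,*s(353,288)));print('knob',k)
ha=onz(T,*t(300,39),52);hb=onz(T,*t(446,44),52);print('handle',ha,hb,(ha+hb)/2)
from scipy.optimize import least_squares
def w(p,q,g=None):
    c,s_=np.cos(p[2]),np.sin(p[2]); x,y,z=q
    return np.array([p[0]+c*x-s_*y,p[1]+s_*x+c*y,52+z])
def pts(p):
    g=p[3]; 
    L=[((240*np.cos(g),187,240*np.sin(g)),T,t(157,99)),((240*np.cos(g),-187,240*np.sin(g)),T,t(623,113)),
       ((240*np.cos(g),187,240*np.sin(g)),S,s(566,254)),((240*np.cos(g),-187,240*np.sin(g)),S,s(140,108)),
       ((0,187,0),T,t(170,312)),((0,-187,0),T,t(569,325)),
       ((190-p[4],0,53),T,t(375,122)),((190-p[4],0,53),S,s(353,274)),
       ((270,0,0),T,t(373,41)),((270,0,0),S,s(321,390))]
    return np.array([np.subtract(proj(d,w(p,q)),m) for q,d,m in L])
r=least_squares(lambda p:pts(p).ravel(),[300,0,0,.6,.0],x_scale=[100,100,1,1,100],loss='soft_l1')
print(r.x,np.degrees(r.x[2:4]));print(pts(r.x).round(1).tolist())
for n,q in[('hinge',(0,0,0)),('knob',(190-r.x[4],0,34)),('home',(70,0,34)),('handle',(270,0,0))]:print(n,w(r.x,q).round(1))
E
python3 m.py
```

```text
tips [552.08897856 123.80041165 234.01654716] [ 536.93318671 -249.39669066  233.57395143] 373.50498134590015
hinge [388.19575997 130.63659816  52.        ] [ 372.6270158  -246.04247585   52.        ] 377.00067718415943
knob [560.49726326 -64.44048925  89.31393803]
handle [655.84338866   3.61296944  52.        ] [ 649.029284   -141.86144275   52.        ] [652.43633633 -69.12423665  52.        ]
[ 3.81659367e+02 -5.73984623e+01 -3.80256103e-02  8.33257369e-01
  1.40766907e+01] [-2.17870699 47.74213048]
[[0.2, 1.5], [-0.0, 0.9], [-0.3, 0.3], [0.4, 0.7], [0.5, -0.2], [-0.7, -0.8], [0.2, 0.6], [0.0, 0.8], [-0.6, 0.5], [-2.9, 0.2]]
hinge [381.7 -57.4  52. ]
knob [557.5 -64.1  86. ]
home [451.6 -60.1  86. ]
handle [651.5 -67.7  52. ]
```

Point residuals are about 1 px. That gives yaw -2.2°, gauge about 47.7°, knob (557,-64), home x about 452 and handle (651,-68). I'll move above the knob, high enough to clear the quadrants.

play_rows:
  series:
    - [0,0,35,0,0,0]
    - [0,0,35,0,0,0]
    - [0,0,30,0,0,0]
    - [23,33,0,0,0,0.73]
    - [23,33,0,0,0,0.73]
    - [23,33,0,0,0,0.73]
    - [23,33,0,0,0,0.73]
    - [23,33,0,0,0,0.73]
    - [23,33,0,0,0,0.73]
    - [23,33,0,0,0,0.73]
    - [23,33,0,0,0,0.73]
    - [23,33,0,0,0,0.73]
    - [23,33,0,0,0,0.73]
    - [23,33,0,0,0,0.73]
    - [23,33,0,0,0,0.73]
    - [23,33,0,0,0,0.73]
    - [23,33,0,0,0,0.73]
    - [23,33,0,0,0,0.73]
    - [23,33,0,0,0,0.73]
  gripper: 1

```text
clock: 1.68
position: [556.7, -66.0, 330.7]
ee_rot: [-0.694, 0.72, 0.0, -0.0]
contact_force: [0.4, -0.6, -0.6]
gripper_width: 85.2
grasp_force: 0.0
```

play_rows:
  series:
    - [0,0,0,0,0,0]
    - [0,0,0,0,0,0]

```text
clock: 1.85
position: [556.8, -66.1, 329.6]
ee_rot: [-0.693, 0.721, 0.001, -0.001]
contact_force: [-0.3, 0.2, 0.2]
gripper_width: 85.4
grasp_force: 0.0
```

```bash
python3 - <<'E'
from h import *
d=shot('wrist','w1.png');s=read_state()
print(s['position'],Rotation.from_quat(s['ee_rot']).as_matrix().round(3),s['joints'])
hsv=cv2.cvtColor(d['image'],cv2.COLOR_RGB2HSV)
print(d['eye'],[ (n,proj(d,p)) for n,p in [('knobtop',(557.5,-64.1,105)),('handle',(651.5,-67.7,52)),('tipL',(552,124,234)),('tipR',(537,-249,234))]])
E
```

```text
[556.16522731 -67.23021759 330.1105704 ] [[-0.041 -0.999 -0.002]
 [-0.999  0.041 -0.   ]
 [ 0.     0.002 -1.   ]] [ 1.68891375e-01  2.21515005e-01  2.20797451e-02 -1.39487665e-04
 -1.37336323e+00 -2.09518711e-01]
[ 555.01029675 -143.41407103  472.52506059] [('knobtop', (np.float64(321.9732118601501), np.float64(167.12917850700347))), ('handle', (np.float64(253.7498758642554), np.float64(159.15445081096232))), ('tipL', (np.float64(335.24824501082605), np.float64(378.11569717600014))), ('tipR', (np.float64(342.958450053109), np.float64(-77.61701094904555)))]
```

View pics/w1.png

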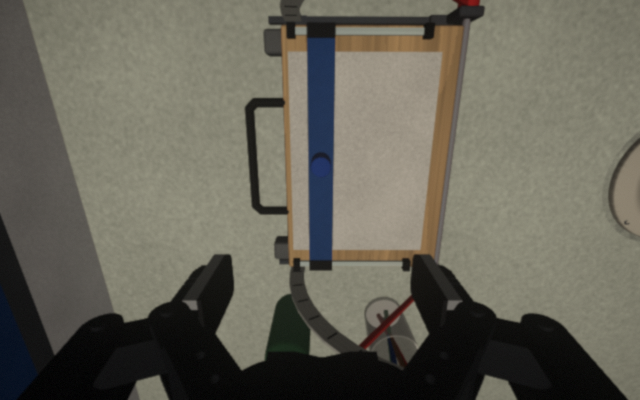

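The wrist view agrees: knob at (320,163) and handle bar at (253,157), both within 3 px of the prediction. I'll descend onto the knob and grip it.

play_rows:
  series:
    - [0,0,-40,0,0,0]
    - [0,0,-40,0,0,0]
    - [0,0,-40,0,0,0]
    - [0,0,-30,0,0,0]
    - [0,0,-25,0,0,0]
    - [0,0,-20,0,0,0]
    - [0,0,-15,0,0,0]
    - [0,0,-12,0,0,0]
    - [0,0,-10,0,0,0]
    - [1,2,0,0,0,0]
    - [0,0,0,0,0,0]

```text
clock: 2.82
position: [557.1, -66.5, 99.2]
ee_rot: [-0.692, 0.722, -0.0, -0.0]
contact_force: [0.4, -0.2, 0.0]
gripper_width: 85.4
grasp_force: 0.0
```

play_rows:
  series:
    - [0,0,0,0,0,0]
    - [0,0,0,0,0,0]
    - [0,0,0,0,0,0]
    - [0,0,0,0,0,0]
    - [0,0,0,0,0,0]
    - [0,0,0,0,0,0]
    - [0,0,0,0,0,0]
    - [0,0,0,0,0,0]
    - [0,0,0,0,0,0]
    - [0,0,0,0,0,0]
  gripper: 0

```text
clock: 3.65
position: [557.6, -65.9, 99.8]
ee_rot: [-0.692, 0.722, -0.0, 0.0]
contact_force: [-1.3, 1.0, 6.3]
gripper_width: 20.8
grasp_force: 58.8
```

Width is 20.8 on a 26 mm knob, so I'll check.

```bash
python3 - <<'E'
from h import *
d=shot('wrist','w2.png');print([ (n,proj(d,p)) for n,p in [('knobtop',(557.5,-64.1,105)),('grasp',(557.6,-66,94))]], read_state()['wrist_torque'])
E
```

```text
[('knobtop', (np.float64(324.50134315518704), np.float64(263.2675870719749))), ('grasp', (np.float64(324.05289845936977), np.float64(249.70356897902514)))] [0.15387539 0.27232044 0.0018697 ]
```

View pics/w2.png

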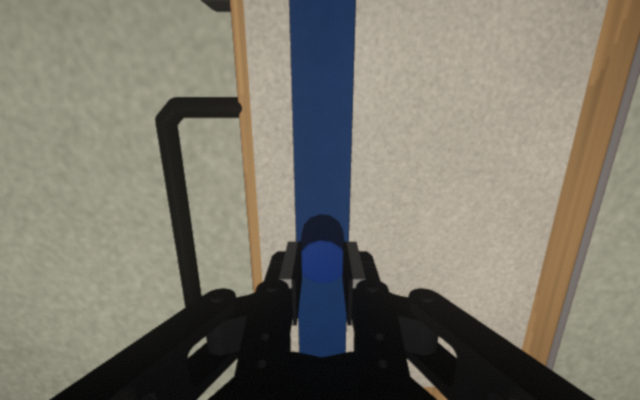

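The knob sits centred between the pads at (322,260). Sliding now.

play_rows:
  series:
    - [-5,0.2,0,0,0,0]
    - [-10,0.4,0,0,0,0]
    - [-12,0.45,0,0,0,0]
    - [-12,0.45,0,0,0,0]
    - [-12,0.45,0,0,0,0]
    - [-12,0.45,0,0,0,0]
    - [-12,0.45,0,0,0,0]
    - [-10,0.4,0,0,0,0]
    - [-6,0.2,0,0,0,0]
    - [-4,0.15,0,0,0,0]
    - [-2,0.1,0,0,0,0]
    - [0,0,0,0,0,0]

```text
clock: 4.7
position: [460.3, -61.9, 99.8]
ee_rot: [-0.692, 0.722, -0.001, 0.001]
contact_force: [1.0, 1.8, 7.6]
gripper_width: 21.3
grasp_force: 59.5
```

play_rows:
  series:
    - [-1,0.04,0,0,0,0]
    - [-1,0.04,0,0,0,0]
    - [-1,0.04,0,0,0,0]
    - [-1,0.04,0,0,0,0]
    - [-1,0.04,0,0,0,0]
    - [0,0,0,0,0,0]

```text
clock: 5.2
position: [456.1, -61.7, 99.8]
ee_rot: [-0.692, 0.722, -0.001, 0.001]
contact_force: [2.1, 1.9, 6.0]
gripper_width: 21.3
grasp_force: 59.4
```

play_rows:
  series:
    - [-1,0.04,0,0,0,0]
    - [-1,0.04,0,0,0,0]
    - [-1,0.04,0,0,0,0]
    - [0,0,0,0,0,0]

```text
clock: 5.53
position: [453.1, -61.6, 99.8]
ee_rot: [-0.692, 0.722, -0.001, 0.001]
contact_force: [1.8, 1.7, 6.4]
gripper_width: 20.9
grasp_force: 59.4
```

play_rows:
  series:
    - [-1,0.04,0,0,0,0]
    - [-1,0.04,0,0,0,0]
    - [0,0,0,0,0,0]

```text
clock: 5.78
position: [451.9, -61.5, 99.9]
ee_rot: [-0.692, 0.721, -0.001, 0.002]
contact_force: [5.0, 0.6, 4.8]
gripper_width: 21.4
grasp_force: 59.0
```

play_rows:
  series:
    - [-1,0.04,0,0,0,0]
    - [-1,0.04,0,0,0,0]
    - [0,0,0,0,0,0]

```text
clock: 6.03
position: [451.8, -61.5, 99.9]
ee_rot: [-0.693, 0.721, -0.003, 0.003]
contact_force: [9.3, -2.0, 0.7]
gripper_width: 20.7
grasp_force: 58.9
```

It is home: the TCP stalled at x = 451.9 (prediction 451.6) with force rising. I'll add a small push, release, lift and check.

play_rows:
  series:
    - [-1,0.04,0,0,0,0]
    - [0,0,0,0,0,0]
    - [0,0,0,0,0,0]

```text
clock: 6.28
position: [451.6, -61.4, 100.1]
ee_rot: [-0.693, 0.721, -0.003, 0.004]
contact_force: [11.3, -2.7, -0.4]
gripper_width: 21.0
grasp_force: 58.8
```

play_rows:
  series:
    - [0,0,0,0,0,0]
    - [0,0,0,0,0,0]
    - [0,0,0,0,0,0]
    - [0,0,0,0,0,0]
    - [0,0,0,0,0,0]
    - [0,0,10,0,0,0]
    - [0,0,30,0,0,0]
    - [0,0,40,0,0,0]
    - [0,0,40,0,0,0]
    - [40,0,0,0,0,0]
    - [40,-3,0,0,0,0]
    - [40,-3,0,0,0,0]
    - [40,0,0,0,0,0]
    - [40,0,0,0,0,0]
    - [0,0,0,0,0,0]
    - [0,0,0,0,0,0]
  gripper: 0.6

```text
clock: 7.62
position: [647.5, -67.7, 215.6]
ee_rot: [-0.692, 0.722, 0.002, -0.002]
contact_force: [-0.3, -0.8, -0.4]
gripper_width: 51.1
grasp_force: 0.0
```

```bash
python3 - <<'E'
from h import *
d=shot('wrist','w3.png');s=read_state();print(s['position'],Rotation.from_quat(s['ee_rot']).as_matrix().round(3)[:,1])
print([ (n,np.round(proj(d,p))) for n,p in [('knobtop',(451.6,-60.1,105)),('handle',(651.5,-67.7,52)),('barTip',(654,0,52)),('bar-',(649,-134.6,52))]])
t=get_image('top');im=t['image'];cv2.imwrite('pics/t3.png',np.vstack([cv2.resize(d['image'],(640,400)),cv2.resize(im[150:285,220:515],(437,200))[:, :]if 0 else np.pad(cv2.resize(im[150:285,220:515],(437,200)),((0,0),(0,203),(0,0)))])[:,:,::-1])
E
```

```text
[646.45637736 -67.78180022 216.88158259] [-0.999  0.042  0.004]
[('knobtop', array([550., 191.])), ('handle', array([318., 178.])), ('barTip', array([319., 238.])), ('bar-', array([318., 110.]))]
```

View pics/t3.png

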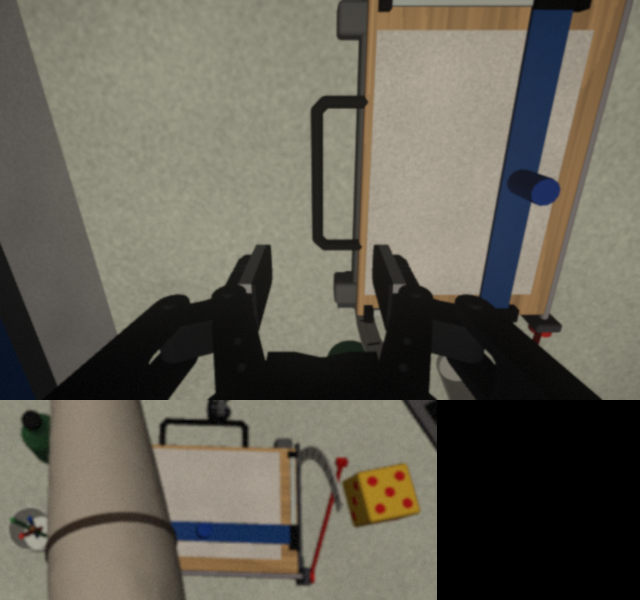

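The straightedge is at the stops. The handle bar is at (317,172), against a predicted (318,178), so x is about 651.5. I'll narrow the gripper and descend on the bar.

play_rows:
  series:
    - [5,0,-10,0,0,0]
    - [0,0,-20,0,0,0]
    - [0,-1,-25,0,0,0]
    - [0,0,-30,0,0,0]
    - [0,0,-25,0,0,0]
    - [0,0,-20,0,0,0]
    - [0,0,-15,0,0,0]
    - [0,0,-12,0,0,0]
    - [0,0,0,0,0,0]
    - [0,0,0,0,0,0]
  gripper: 0.45

```text
clock: 8.55
position: [651.8, -68.8, 62.3]
ee_rot: [-0.692, 0.722, -0.0, -0.0]
contact_force: [0.2, 0.4, 1.7]
gripper_width: 38.4
grasp_force: 0.0
```

play_rows:
  series:
    - [0,0,0,0,0,0]
    - [0,0,0,0,0,0]
    - [0,0,0,0,0,0]
    - [0,0,0,0,0,0]
    - [0,0,0,0,0,0]
    - [0,0,0,0,0,0]
    - [0,0,0,0,0,0]
  gripper: 0

```text
clock: 9.13
position: [652.2, -68.8, 62.1]
ee_rot: [-0.692, 0.722, -0.0, 0.0]
contact_force: [0.9, 1.2, -0.4]
gripper_width: -0.2
grasp_force: 0.0
```

```bash
python3 - <<'E'
from h import *
d=shot('wrist','w4.png');print(read_state()['position'],[ (n,np.round(proj(d,p))) for n,p in [('handle',(651.5,-67.7,52)),('bar+',(654,0,52)),('bar-',(649,-134.6,52))]])
E
```

```text
[652.19207812 -68.77943826  62.0403907 ] [('handle', array([325., 248.])), ('bar+', array([326., 347.])), ('bar-', array([325., 123.]))]
```

View pics/w4.png

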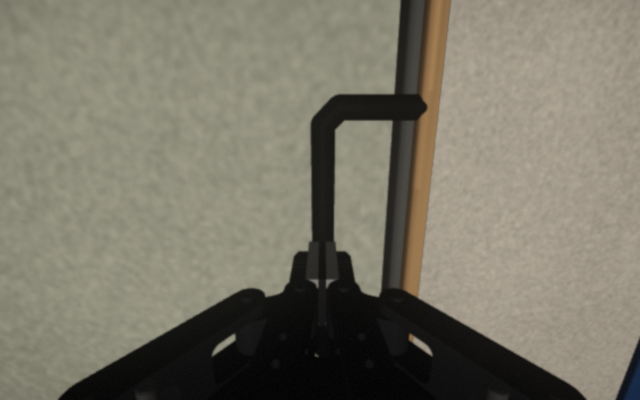

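```bash
python3 - <<'E'
from h import *
d=load('w4.png');print(d['eye'],[(z,np.round(proj(d,(652,-79.8,z)))) for z in (37,45,52,60,68,76)])
# pad height at which its -y edge shows; bar height from pixel width: 12mm -> px
for v in(130,180,235):
    r=d['image'][v].astype(int).sum(1);x=np.where(r[290:380]<110)[0]+290;print(v,x.min(),x.max())
d=load('w2.png');print([(z,np.round(proj(d,(557.6,-77,z)))) for z in (74,80,86,95,105)])
E
```

```text
[ 649.8045349  -146.11486918  205.03075738] [(37, array([323., 217.])), (45, array([323., 223.])), (52, array([323., 228.])), (60, array([324., 234.])), (68, array([324., 241.])), (76, array([324., 248.]))]
130 312 333
180 313 333
235 313 332
[(74, array([323., 217.])), (80, array([323., 221.])), (86, array([323., 225.])), (95, array([323., 232.])), (105, array([323., 240.]))]
```

The bar is not in the gap: the pads shut above it, with their edges at row 242 covering the bar. I'll open, go 17 mm lower and try again.

play_rows:
  series:
    - [0,0,0,0,0,0]
    - [0,0,0,0,0,0]
    - [0,0,0,0,0,0]
    - [0,0,0,0,0,0]
    - [0,0,0,0,0,0]
    - [0,0,-5,0,0,0]
    - [0,0,-5,0,0,0]
    - [0,0,-5,0,0,0]
    - [0,0,-2,0,0,0]
    - [0,0,0,0,0,0]
    - [0,0,0,0,0,0]
  gripper: 0.45

```text
clock: 10.1
position: [652.1, -68.8, 44.6]
ee_rot: [-0.692, 0.722, 0.0, -0.0]
contact_force: [-0.5, 0.4, 0.1]
gripper_width: 38.4
grasp_force: 0.0
```

play_rows:
  series:
    - [0,0,0,0,0,0]
    - [0,0,0,0,0,0]
    - [0,0,0,0,0,0]
    - [0,0,0,0,0,0]
    - [0,0,0,0,0,0]
    - [0,0,0,0,0,0]
    - [0,0,0,0,0,0]
  gripper: 0

```text
clock: 10.68
position: [651.9, -68.7, 45.5]
ee_rot: [-0.692, 0.722, 0.0, -0.0]
contact_force: [-3.6, 0.9, 4.6]
gripper_width: 9.5
grasp_force: 58.7
```

The bar is gripped, but probably near the tips. I'll re-grip 8 mm deeper.

play_rows:
  series:
    - [0,0,0,0,0,0]
    - [0,0,0,0,0,0]
    - [0,0,0,0,0,0]
    - [0,0,-3,0,0,0]
    - [0,0,-3,0,0,0]
    - [0,0,-2,0,0,0]
    - [0,0,0,0,0,0]
    - [0,0,0,0,0,0]
  gripper: 0.45

```text
clock: 11.35
position: [652.1, -68.8, 36.6]
ee_rot: [-0.692, 0.722, 0.0, -0.0]
contact_force: [0.5, -0.0, 0.8]
gripper_width: 38.5
grasp_force: 0.0
```

play_rows:
  series:
    - [0,0,0,0,0,0]
    - [0,0,0,0,0,0]
    - [0,0,0,0,0,0]
    - [0,0,0,0,0,0]
    - [0,0,0,0,0,0]
    - [0,0,0,0,0,0]
    - [0,0,0,0,0,0]
  gripper: 0

```text
clock: 11.93
position: [651.9, -68.7, 37.3]
ee_rot: [-0.692, 0.722, 0.0, -0.0]
contact_force: [-2.8, 1.2, 3.7]
gripper_width: 9.9
grasp_force: 58.6
```

```bash
python3 - <<'E'
from h import *
s=read_state();p=s['position'];print(p,s['contact_force'],s['gripper_width'],s['joints'])
# plan: TCP rotates rigidly about hinge axis
hi=np.array([381.7,-57.4,52]);yaw=-.038
ax=np.array([np.sin(yaw),-np.cos(yaw),0]);print('unit axis',ax)
r0=p-hi
prev=p
for a in np.arange(3,49,3):
    q=hi+Rotation.from_rotvec(ax*np.radians(a)).apply(r0);print(a,(q-prev).round(1),q.round(1));prev=q
E
```

```text
[651.9288687  -68.73462179  37.26956431] [-2.80822689  1.18785233  3.71109398] 9.888080610408627 [ 1.41186591e-01  6.15808593e-01 -1.30765118e-01 -5.10994019e-05
 -8.24662768e-01 -1.82998549e-01]
unit axis [-0.03799086 -0.99927809  0.        ]
3 [ 0.4 -0.  14.2] [652.3 -68.7  51.4]
6 [-0.3  0.  14.2] [652.  -68.7  65.6]
9 [-1.1  0.  14.1] [650.9 -68.7  79.8]
12 [-1.8  0.1 14.1] [649.1 -68.6  93.8]
15 [-2.6  0.1 13.9] [646.5 -68.5 107.8]
18 [-3.3  0.1 13.8] [643.2 -68.4 121.6]
21 [-4.   0.2 13.6] [639.3 -68.3 135.2]
24 [-4.7  0.2 13.4] [634.5 -68.1 148.6]
27 [-5.4  0.2 13.1] [629.2 -67.9 161.7]
30 [-6.1  0.2 12.8] [623.1 -67.6 174.5]
33 [-6.7  0.3 12.5] [616.3 -67.4 187. ]
36 [-7.4  0.3 12.1] [609.  -67.1 199.1]
39 [-8.   0.3 11.7] [601.  -66.8 210.8]
42 [-8.6  0.3 11.3] [592.4 -66.5 222. ]
45 [-9.2  0.3 10.8] [583.2 -66.1 232.8]
48 [-9.7  0.4 10.3] [573.4 -65.8 243.1]
```

Holding at 37. Lifting in an arc about the hinge, gently at first.

play_rows:
  series:
    - [0.2,0,4.7,-0.006,-0.167,0]
    - [0.1,0,4.7,-0.006,-0.167,0]
    - [0.1,0,4.7,-0.006,-0.167,0]
    - [-0.1,0,7.1,-0.01,-0.25,0]
    - [-0.2,0,7.1,-0.01,-0.25,0]
    - [-0.5,0,7.1,-0.01,-0.25,0]
    - [-0.6,0,7,-0.01,-0.25,0]
    - [-0.8,0,7.1,-0.01,-0.25,0]
    - [-1,0.1,7,-0.01,-0.25,0]
    - [-1.2,0,7,-0.01,-0.25,0]
    - [-1.4,0.1,6.9,-0.01,-0.25,0]
    - [0,0,0,0,0,0]

```text
clock: 12.93
position: [646.2, -68.5, 109.0]
ee_rot: [-0.686, 0.715, -0.095, 0.092]
contact_force: [0.4, 0.2, -2.1]
gripper_width: 10.0
grasp_force: 59.0
```

```bash
python3 - <<'E'
from h import *
s=read_state();print(s['joints'],s['contact_force'],Rotation.from_quat(s['ee_rot']).as_matrix()[:,2])
E
```

```text
[ 0.16673122  0.4240858  -0.33579533  0.10124287 -0.55314089 -0.28746784] [ 0.36128475  0.17218201 -2.12801246] [ 0.26203342 -0.00974652 -0.96500958]
```

j5 has room (-0.55, and it stays similar along the arc). I'll continue the rigid arc to about 33°.

play_rows:
  series:
    - [-1.6,0.05,6.9,-0.01,-0.25,0]
    - [-1.7,0.05,6.9,-0.01,-0.25,0]
    - [-1.9,0.1,6.8,-0.01,-0.25,0]
    - [-2.1,0.1,6.8,-0.01,-0.25,0]
    - [-2.3,0.1,6.7,-0.01,-0.25,0]
    - [-2.4,0.1,6.7,-0.01,-0.25,0]
    - [-2.6,0.1,6.6,-0.01,-0.25,0]
    - [-2.8,0.1,6.5,-0.01,-0.25,0]
    - [-3,0.1,6.4,-0.01,-0.25,0]
    - [-3.1,0.1,6.4,-0.01,-0.25,0]
    - [-3.3,0.15,6.3,-0.01,-0.25,0]
    - [-3.4,0.15,6.2,-0.01,-0.25,0]
    - [0,0,0,0,0,0]

```text
clock: 14.02
position: [613.7, -67.3, 190.7]
ee_rot: [-0.668, 0.692, -0.194, 0.192]
contact_force: [-9.6, 15.9, -8.9]
gripper_width: 10.1
grasp_force: 59.8
```

```bash
python3 - <<'E'
from h import *
s=read_state();print(s['joints'],s['contact_force'],s['wrist_torque'],Rotation.from_quat(s['ee_rot']).as_matrix()[:,2])
E
```

```text
[ 0.15004505  0.18992488 -0.7021047   0.60582528 -0.15949976 -0.75960644] [-9.57556639 15.89481044 -8.89227253] [3.80487357 4.31135906 2.27189335] [ 0.52594087 -0.01195633 -0.85043709]
```

j5 is at its limit near -0.16. I'll turn the tool back towards vertical about the bar, so the bar turns in the pads, while keeping the handle where it is.

play_rows:
  series:
    - [-0.3,0,-0.2,0.01,0.25,0]
    - [-0.3,0,-0.2,0.01,0.25,0]
    - [-0.4,0,-0.2,0.01,0.25,0]
    - [-0.3,0,-0.2,0.01,0.25,0]
    - [-0.4,0,-0.2,0.01,0.25,0]
    - [-0.3,0,-0.1,0.01,0.25,0]
    - [-0.4,0,-0.2,0.01,0.25,0]
    - [-0.3,0,-0.1,0.01,0.25,0]
    - [-0.3,0,-0.1,0.01,0.25,0]
    - [-0.3,0,-0.1,0.01,0.25,0]
    - [0,0,0,0,0,0]
    - [0,0,0,0,0,0]

```text
clock: 15.02
position: [610.6, -67.7, 188.1]
ee_rot: [-0.685, 0.715, -0.1, 0.103]
contact_force: [-5.7, 9.7, -7.5]
gripper_width: 9.6
grasp_force: 60.5
```

```bash
python3 - <<'E'
from h import *
s=read_state();print(s['joints'],s['contact_force'],s['wrist_torque'],s['position'],Rotation.from_quat(s['ee_rot']).as_matrix())
d=shot('scene','s5.png');t=shot('top','t5.png');w=shot('wrist','w5.png')
f=lambda i,s:cv2.resize(i,None,fx=s,fy=s,interpolation=cv2.INTER_CUBIC)
a=f(d['image'][90:280,145:425],2);b=f(w['image'],.5);c=np.zeros((580,560,3),np.uint8);c[:380]=a;c[380:,:320]=b;c[380:,330:]=f(t['image'][150:285,265:420],1.48)[:200,:230]
cv2.imwrite('pics/v5.png',np.clip(c[:,:,::-1]*1.4,0,255).astype(np.uint8))
E
```

```text
[ 0.17806841  0.27351521 -0.33591482  0.08299315 -0.68069855 -0.27805658] [-5.72543312  9.72849886 -7.52591079] [2.70142873 2.54153203 0.61573045] [610.60084661 -67.71249115 188.1148682 ] [[-0.04138466 -0.95820344  0.28307858]
 [-0.99909257  0.04254152 -0.00206186]
 [-0.01006691 -0.28290704 -0.9590945 ]]Traceback (most recent call last):
  File "<stdin>", line 5, in <module>
ValueError: could not broadcast input array from shape (200,229,3) into shape (200,230,3)
```

```bash
python3 - <<'E'
from h import *
d=load('s5.png');t=load('t5.png');w=load('w5.png')
f=lambda i,s:cv2.resize(i,None,fx=s,fy=s,interpolation=cv2.INTER_CUBIC)
c=np.zeros((580,560,3),np.uint8);c[:380]=f(d['image'][90:280,145:425],2);c[380:,:320]=f(w['image'],.5);c[380:580,330:550]=cv2.resize(t['image'][150:285,265:415],(220,200))
cv2.imwrite('pics/v5.png',np.clip(c[:,:,::-1]*1.4,0,255).astype(np.uint8))
E
```

```text
(no output)
```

View pics/v5.png

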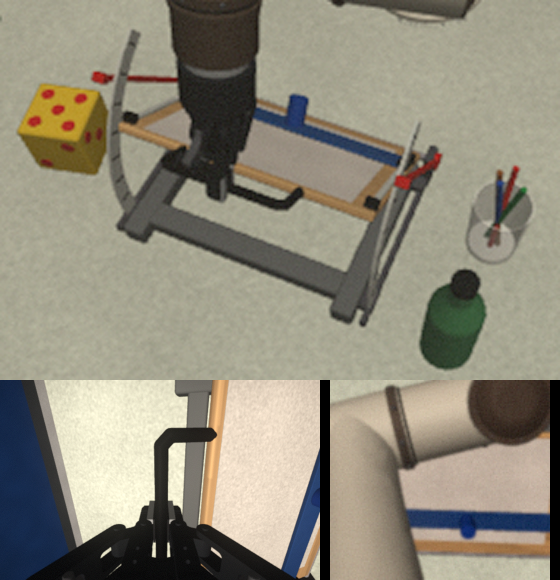

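The board is up about 33° and held; straightedge home, arms, die, pot and flask as they were. I'll continue the arc at constant tool tilt, easing the sideways force.

play_rows:
  series:
    - [-3.1,0.3,4.5,0,0,0]
    - [-3.2,0.3,4.4,0,0,0]
    - [-3.3,0.3,4.3,0,0,0]
    - [-3.4,0.3,4.3,0,0,0]
    - [-3.5,0.3,4.2,0,0,0]
    - [-3.5,0.3,4.2,0,0,0]
    - [-3.6,0.3,4.1,0,0,0]
    - [-3.7,0.3,4,0,0,0]
    - [-3.7,0.3,3.9,0,0,0]
    - [-3.8,0.3,3.9,0,0,0]
    - [0,0,0,0,0,0]
    - [0,0,0,0,0,0]
    - [0,0,0,0,0,0]

```text
clock: 16.25
position: [576.0, -66.3, 230.7]
ee_rot: [-0.685, 0.715, -0.101, 0.102]
contact_force: [-4.9, 3.2, -8.0]
gripper_width: 9.4
grasp_force: 58.8
```

```bash
cat > q.py <<'E'
from h import *
s=read_state();R=Rotation.from_quat(s['ee_rot']).as_matrix();p=s['position'];b=p-14.7*R[:,2]
hi=np.array([381.7,-57.4,52]);dx=(b-hi)@[np.cos(.038),-np.sin(.038),0];print('kin tilt',np.degrees(np.arctan2(b[2]-52,dx)),np.hypot(b[2]-52,dx))
print(s['joints'].round(3),s['contact_force'].round(1),s['wrist_torque'].round(2),p.round(1),s['grasp_force'],s['gripper_width'])
E
python3 q.py; python3 - <<'E'
from h import *
d=shot('scene','s6.png');t=shot('top','t6.png');w=shot('wrist','w6.png')
c=np.zeros((600,800,3),np.uint8);c[:,:]=cv2.resize(d['image'][85:235,170:370],(800,600),interpolation=cv2.INTER_CUBIC)
cv2.imwrite('pics/v6.png',np.clip(c[:,:,::-1]*1.4,0,255).astype(np.uint8))
E
```

```text
kin tilt 45.36096595646311 270.91716473009456
[ 0.195  0.174 -0.353  0.085 -0.763 -0.291] [-4.9  3.2 -8. ] [0.9  2.23 0.2 ] [576.  -66.3 230.7] 58.79506587982178 9.419573254882732
```

View pics/v6.png

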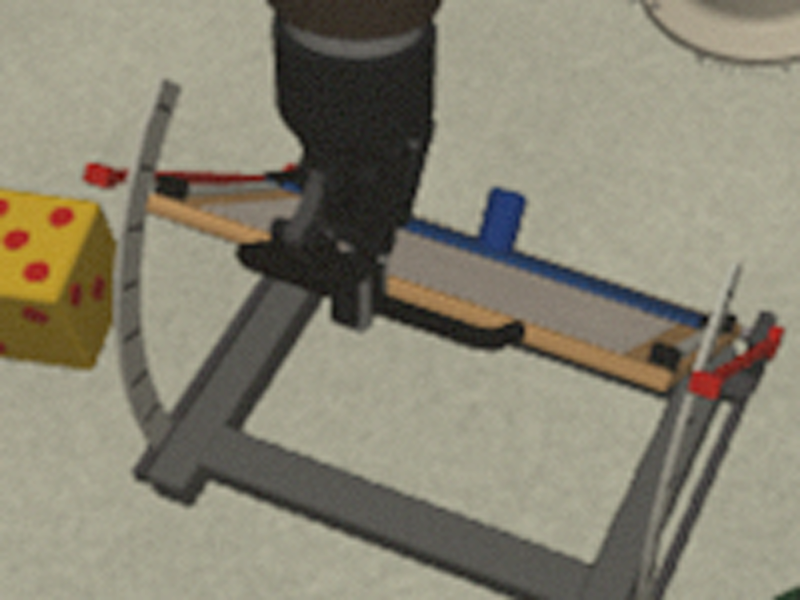

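Board corners are at crop (668,375/390) and (150,195/208), and gauge tips at (705,385) and (100,175). I'll solve both angles from these with the same model.

```bash
python3 - <<'E'
from h import *
from scipy.optimize import least_squares
d=load('s6.png');P=[381.66,-57.4,-.038]
def w(x,y,n,a):
    X=x*np.cos(a)-n*np.sin(a);Z=x*np.sin(a)+n*np.cos(a);c,s=np.cos(P[2]),np.sin(P[2]);return (P[0]+c*X-s*y,P[1]+s*X+c*y,52+Z)
px=lambda x,y:np.array((170+x/4-.4,85+y/4-.4))
for nm,q,m in[('R top',(225,165,6),(670,374)),('R bot',(225,165,-6),(668,391)),('L top',(225,-165,6),(150,194)),('L bot',(225,-165,-6),(148,209)),('tip+',(240,187,0),(705,385)),('tip-',(240,-187,0),(100,175))]:
    r=least_squares(lambda a:np.subtract(proj(d,w(*q,a[0])),px(*m)),[.75]);print(nm,np.degrees(r.x),r.fun.round(2))
for n in['scene1.png','s6.png','top1.png','t6.png']:
    e=load(n);h=cv2.cvtColor(e['image'],cv2.COLOR_RGB2HSV);m=cv2.inRange(h,(0,130,50),(7,255,255))|cv2.inRange(h,(174,130,50),(180,255,255))
    for a in(46,47,48,49):
        print(n,a,[np.round(proj(e,w(x,y,0,np.radians(a))),1).tolist() for x,y in((240,187),(240,-187),(150,-187))])
    k,l,s,c=cv2.connectedComponentsWithStats(m)
    print([(s[i].tolist(),c[i].round(1).tolist()) for i in range(1,k) if s[i,4]>15 and (s[i,0]<370 or n[0]=='t') and (s[i,0]>187 if n[0]=='s' else 260<s[i,0]<460)])
E
```

```text
R top [45.23434086] [0.63 0.2 ]
R bot [45.91885424] [-0.1  -0.03]
L top [45.48148516] [-0.52 -0.11]
L bot [46.24038362] [-0.75 -0.14]
tip+ [47.56991035] [0.58 0.18]
tip- [48.01540879] [0.64 0.14]
scene1.png 46 [[345.5, 184.0], [194.5, 132.0], [215.3, 131.3]]
scene1.png 47 [[346.1, 182.1], [194.9, 130.3], [215.5, 130.3]]
scene1.png 48 [[346.7, 180.2], [195.2, 128.5], [215.7, 129.3]]
scene1.png 49 [[347.3, 178.4], [195.6, 126.8], [215.9, 128.3]]
[([191, 126, 10, 6, 40], [195.1, 128.5]), ([209, 126, 35, 7, 72], [227.0, 129.0]), ([342, 167, 24, 18, 108], [352.9, 176.2])]
s6.png 46 [[345.5, 184.0], [194.5, 132.0], [215.3, 131.3]]
s6.png 47 [[346.1, 182.1], [194.9, 130.3], [215.5, 130.3]]
s6.png 48 [[346.7, 180.2], [195.2, 128.5], [215.7, 129.3]]
s6.png 49 [[347.3, 178.4], [195.6, 126.8], [215.9, 128.3]]
[([191, 126, 11, 6, 40], [195.2, 128.4]), ([209, 128, 27, 3, 43], [221.3, 128.9]), ([342, 167, 24, 18, 113], [352.8, 176.3])]
top1.png 46 [[278.4, 186.0], [449.6, 190.5], [441.4, 223.0]]
top1.png 47 [[278.2, 187.0], [450.0, 191.6], [441.6, 223.7]]
top1.png 48 [[278.0, 188.1], [450.5, 192.7], [441.9, 224.4]]
top1.png 49 [[277.8, 189.2], [451.0, 193.8], [442.2, 225.2]]
[([275, 184, 7, 22, 70], [278.1, 191.3]), ([447, 189, 8, 15, 64], [449.6, 193.9]), ([429, 214, 17, 59, 149], [436.3, 243.1]), ([279, 221, 6, 47, 103], [281.5, 245.4])]
t6.png 46 [[278.4, 186.0], [449.6, 190.5], [441.4, 223.0]]
t6.png 47 [[278.2, 187.0], [450.0, 191.6], [441.6, 223.7]]
t6.png 48 [[278.0, 188.1], [450.5, 192.7], [441.9, 224.4]]
t6.png 49 [[277.8, 189.2], [451.0, 193.8], [442.2, 225.2]]
[([447, 189, 8, 15, 64], [449.7, 193.7]), ([429, 214, 17, 59, 146], [436.3, 243.4])]
```

Gauge is about 47.8° and the board about 45.6°. Raising 2.2°.

play_rows:
  series:
    - [-1.5,0.2,1.5,0,0,0]
    - [-1.5,0.2,1.4,0,0,0]
    - [-1.5,0.2,1.4,0,0,0]
    - [-1.5,0.2,1.4,0,0,0]
    - [-1.5,0.2,1.4,0,0,0]
    - [0,0,0,0,0,0]
    - [0,0,0,0,0,0]
    - [0,0,0,0,0,0]
    - [0,0,0,0,0,0]
    - [0,0,0,0,0,0]
    - [0,0,0,0,0,0]

```text
clock: 17.32
position: [568.4, -66.1, 238.2]
ee_rot: [-0.685, 0.714, -0.101, 0.102]
contact_force: [-5.7, 1.0, -8.4]
gripper_width: 9.7
grasp_force: 58.4
```

```bash
python3 q.py; python3 - <<'E'
from h import *
P=[381.66,-57.4,-.038]
def w(x,y,n,a):
    X=x*np.cos(a)-n*np.sin(a);Z=x*np.sin(a)+n*np.cos(a);c,s=np.cos(P[2]),np.sin(P[2]);return (P[0]+c*X-s*y,P[1]+s*X+c*y,52+Z)
# front wooden face mid-line in scene, by column: compare s6 with s7 and with model
d=shot('scene','s7.png')
for n in('s6.png','s7.png'):
    e=load(n);h=cv2.cvtColor(cv2.GaussianBlur(e['image'],(3,3),0),cv2.COLOR_RGB2HSV).astype(int)
    out=[]
    for y in(120,140,150,-130,-145):
        best=None
        u,_=proj(e,w(225,y,0,np.radians(46)));u=int(round(u))
        v0=proj(e,w(225,y,0,np.radians(46)))[1]
        vs=np.arange(int(v0)-10,int(v0)+10)
        m=[v for v in vs if 8<h[v,u,0]<22 and h[v,u,1]>95]
        grid=np.arange(42,52,.05);pv=[np.interp(u,*zip(*sorted([proj(e,w(225,y+k,0,np.radians(a))) for k in(-15,0,15)]))) for a in grid]
        out.append((y,m and (m[0],m[-1]),round(float(np.interp(-np.mean(m),-np.array(pv),grid)),2) if m else None))
    print(n,out)
E
```

```text
kin tilt 47.623522571543106 271.1377211909737
[ 0.2    0.155 -0.358  0.088 -0.778 -0.296] [-5.7  1.  -8.4] [0.28 2.9  0.16] [568.4 -66.1 238.2] 58.4355229139328 9.690845910264189
s6.png [(120, (np.int64(171), np.int64(176)), 45.71), (140, (np.int64(173), np.int64(179)), 46.02), (150, (np.int64(171), np.int64(181)), 46.75), (-130, (np.int64(135), np.int64(141)), 46.57), (-145, (np.int64(134), np.int64(139)), 46.45)]
s7.png [(120, (np.int64(168), np.int64(172)), 47.58), (140, (np.int64(170), np.int64(175)), 47.89), (150, (np.int64(169), np.int64(176)), 48.61), (-130, (np.int64(132), np.int64(137)), 48.56), (-145, (np.int64(131), np.int64(136)), 48.16)]
```

The board measures about 47.7° and the gauge about 47.8°. I'll check that it holds steady, then hand in.

play_rows:
  series:
    - [0,0,0,0,0,0]
    - [0,0,0,0,0,0]
    - [0,0,0,0,0,0]
    - [0,0,0,0,0,0]
    - [0,0,0,0,0,0]
    - [0,0,0,0,0,0]
    - [0,0,0,0,0,0]
    - [0,0,0,0,0,0]

```text
clock: 18.03
position: [568.4, -66.1, 238.2]
ee_rot: [-0.685, 0.714, -0.101, 0.102]
contact_force: [-6.9, 1.3, -8.9]
gripper_width: 9.6
grasp_force: 58.4
```

```bash
python3 q.py; python3 -c "
from bench import *
print(job_done())"
```

```text
kin tilt 47.61971289227632 271.1080965995872
[ 0.2    0.155 -0.358  0.088 -0.778 -0.296] [-6.9  1.3 -8.9] [0.27 2.89 0.15] [568.4 -66.1 238.2] 58.434274792671204 9.568686937020304
the job is handed in; nothing more can be done
None
```

The straightedge is home against its lower stops and the gripper is holding the board steady at about 47.7°, against about 47.8° measured for the gauge; handed in at 18 s with no verdict returned, and the wrist joint j5 briefly touched its range limit (-0.1595 against -0.16) during the lift before I backed it off.

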